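# Put the check weights back in their cases

## Task

The balance check is finished: put each of the four steel weights back into its own wooden case base, the one whose recess fits it (largest weight in the largest case and so on down), standing upright and fully down in the recess. Set them in gently without dropping or tipping them, and leave the glass beaker and the amber bottle where they stand.

Things in the scene. Friction and masses are not known exactly. Their poses are not given: they have to be found in the camera images.
- weight_500: The 500 g check weight, the biggest of the four: a bare stainless-steel knob weight standing upright on the bench, a plain round cylinder 38 mm in diameter up to 46 mm above its foot, then a narrow neck and a small knob of 22 mm diameter, 68 mm tall in all. Mass 500 g. Origin: centre of its underside; z up its axis.
- case_500: The open case base of the 500 g weight: a fixed brown wooden block 84 mm square and 22 mm high (its dark plinth, 6 mm high, stands out 4 mm all round) with one round felt-floored recess in the middle of its top, 46 mm across (4 mm of play all round, edge chamfered 2 mm) and 14 mm deep; the recess floor is 8 mm above the bench. Origin: centre of the underside, straight below the recess centre; z up; x and y along its sides. It does not move.
- weight_200: The 200 g check weight, the second biggest of the four: a bare stainless-steel knob weight standing upright on the bench, a plain round cylinder 29 mm in diameter up to 33.5 mm above its foot, then a narrow neck and a small knob of 17 mm diameter, 50 mm tall in all. Mass 200 g. Origin: centre of its underside; z up its axis.
- case_200: The open case base of the 200 g weight: a fixed brown wooden block 70 mm square and 22 mm high (its dark plinth, 6 mm high, stands out 4 mm all round) with one round felt-floored recess in the middle of its top, 37 mm across (4 mm of play all round, edge chamfered 2 mm) and 14 mm deep; the recess floor is 8 mm above the bench. Origin: centre of the underside, straight below the recess centre; z up; x and y along its sides. It does not move.
- weight_100: The 100 g check weight, the second smallest of the four: a bare stainless-steel knob weight standing upright on the bench, a plain round cylinder 23 mm in diameter up to 26.5 mm above its foot, then a narrow neck and a small knob of 13 mm diameter, 41 mm tall in all. Mass 100 g. Origin: centre of its underside; z up its axis.
- case_100: The open case base of the 100 g weight: a fixed brown wooden block 58 mm square and 20 mm high (its dark plinth, 6 mm high, stands out 4 mm all round) with one round felt-floored recess in the middle of its top, 31 mm across (4 mm of play all round, edge chamfered 2 mm) and 12 mm deep; the recess floor is 8 mm above the bench. Origin: centre of the underside, straight below the recess centre; z up; x and y along its sides. It does not move.
- weight_50: The 50 g check weight, the smallest of the four: a bare stainless-steel knob weight standing upright on the bench, a plain round cylinder 17 mm in diameter up to 22.5 mm above its foot, then a narrow neck and a small knob of 10 mm diameter, 34 mm tall in all. Mass 50 g. Origin: centre of its underside; z up its axis.
- case_50: The open case base of the 50 g weight: a fixed brown wooden block 46 mm square and 17 mm high (its dark plinth, 6 mm high, stands out 4 mm all round) with one round felt-floored recess in the middle of its top, 25 mm across (4 mm of play all round, edge chamfered 2 mm) and 9 mm deep; the recess floor is 8 mm above the bench. Origin: centre of the underside, straight below the recess centre; z up; x and y along its sides. It does not move.
- beaker: A loose empty glass beaker among the weights, 42 mm across, 60 mm tall, open at the top. Origin: centre of its underside; z up. Leave it alone.
- amber_bottle: A loose squat amber glass bottle with a black cap among the weights, 42 mm across, 78 mm tall. Origin: centre of its underside; z up. Leave it alone.
Mind the look-alikes: they are no part of the job. Leave any pink look-alike of the weight_200 alone.

How it is judged:
At the end, for the whole second after the job is handed in: Each weight stands in the recess of its own case: foot on the recess floor (5 to 11.5 mm above the case's underside), axis within 8 mm of the recess centre, upright within 7 degrees, at rest; beaker and amber bottle upright and within 30 mm of where they stood (horizontal distance between weight_500 and case_500 below 0.008 m and z of weight_500 in the frame of case_500 between 0.005 and 0.0115 m and angle between each of weight_500, weight_200, weight_100, weight_50, beaker, amber_bottle's own z axis and vertical below 0.12 rad and linear speed of each of weight_500, weight_200, weight_100, weight_50 below 0.02 m/s and angular speed of each of weight_500, weight_200, weight_100, weight_50 below 0.2 rad/s and horizontal distance between weight_200 and case_200 below 0.008 m and z of weight_200 in the frame of case_200 between 0.005 and 0.0115 m and horizontal distance between weight_100 and case_100 below 0.008 m and z of weight_100 in the frame of case_100 between 0.005 and 0.0115 m and horizontal distance between weight_50 and case_50 below 0.008 m and z of weight_50 in the frame of case_50 between 0.005 and 0.0115 m and distance of each of beaker, amber_bottle from where it was at the start of the episode below 0.03 m); the robot touches nothing.
It fails at once if a weight is tipped over (more than 40 degrees from upright) (angle between any of weight_500, weight_200, weight_100, weight_50's own z axis and vertical above 0.7 rad).
It fails at once if a weight is dropped into its case (faster than 0.6 m/s within 20 mm of its recess axis, its foot lower than 45 mm above the bench) ((horizontal distance between weight_500 and case_500 below 0.02 m and height (world z) of weight_500 below 0.045 m and linear speed of weight_500 above 0.6 m/s) or (horizontal distance between weight_200 and case_200 below 0.02 m and height (world z) of weight_200 below 0.045 m and linear speed of weight_200 above 0.6 m/s) or (horizontal distance between weight_100 and case_100 below 0.02 m and height (world z) of weight_100 below 0.045 m and linear speed of weight_100 above 0.6 m/s) or (horizontal distance between weight_50 and case_50 below 0.02 m and height (world z) of weight_50 below 0.045 m and linear speed of weight_50 above 0.6 m/s)).
It fails at once if the beaker is shoved more than 30 mm or tipped (distance of beaker from where it was at the start of the episode above 0.03 m or angle between beaker's own z axis and vertical above 0.4 rad).
It fails at once if the amber bottle is shoved more than 30 mm or tipped (distance of amber_bottle from where it was at the start of the episode above 0.03 m or angle between amber_bottle's own z axis and vertical above 0.4 rad).
It also fails if it takes over 99 s, if anything falls off the work surface, if the arm or the gripper's body presses on something with over 40 N, if the wrist force passes 120 N, or if a joint passes its speed limit or range.

## Robot

A 7-joint arm with a two-finger parallel gripper is mounted at the origin on the work surface. World frame = base frame: x ahead of the robot, y to its left, z up, the work surface at z = 0. Lengths are in m, angles in rad, forces in N, time in s.
With the tool pointing down it reaches from about 0.4 to 0.85 m from the base axis. Payload 10.4 kg.
Tool frame: the origin (TCP) lies between the finger pads; the fingertips stand 19 mm ahead of it and the grasp point (between the pads) is the TCP (manip.tip_reach is the z of the fingertips in the tool frame, in m); z points along the fingers, y is the direction in which the jaws open and shut (so a half turn about z gives the same grasp; the last joint's range is limited). The gripper opens to 85 mm and grips with 20 to 120 N. Pads are 22 mm wide; open, the fingers measure 114 mm over their backs; the gripper's body (76 mm by 85 mm) begins 54 mm behind the grasp point. The pads swing forward as they close: fully open they stand 13 mm farther back than shut.
Start: joints at [1.3, 0.332, -0.065, 1.46, 0.022, 1.35, -0.088], TCP at [0.153, -0.606, 0.25] pointing down, gripper open.
Joint ranges: [-2.6, 2.6], [-0.5, 2.12], [-1.47, 1.34], [0.16, 2.42], [-1.27, 4.41], [0.06, 2.06], [-2.6, 2.6]. Speed limits (rad/s): [2.22, 2.22, 2.79, 2.79, 3.14, 3.14, 3.14].

## Interface

Orientations are given as a unit quaternion [x, y, z, w].
In Python, from workcell import sensors, cams, manip gives the robot as it stands.
- The arm moves only by the shell command python3 -m jog 'ROWS' [FORCE]. ROWS is JSON, a list of rows, each a list of 3 entries, a list of its own where there are three numbers: the shift along the world's x, y, z in m, then the turn, a rotation vector about the world's x, y, z in rad, then the opening in per cent of the stroke, from 0 (shut) to 100 (fully open). In form: [[[dx, dy, dz], [wx, wy, wz], grip], ...]. A call has 1 to 5 rows; each row shifts and turns the pose as measured when the row begins; what a row does not reach is not made up. A row lasts 1/8 s, in which the tool goes at most 62.5 mm and 10.7 degrees, less where a joint would pass 70% of its speed; a pose out of reach is approached as far as the arm can. A call with a gripper value outside its range is refused whole. The fingers move at their own pace and stop on an object; FORCE is the grip in N (left out, the last holds). Time passes only in rows, so rows that do not move let the fingers close. It gives the time, the measured TCP pose, the force and the opening at its end, in the units of the state.
- sensors.get_obs(): the state, without advancing time (a new reading comes with each control period).
- cams.camera(name): name is "side" or "top" or "wrist"; returns (picture, depth): 420x560x3 uint8, red, green, blue; 420x560 float32, m along the optical axis (not along the pixel's ray), 0 where there is no reading.
- cams.camera_model(name): a dict with "intrinsics" (3x3 intrinsics, pixels), "view" (4x4, takes a point from world to camera coordinates). Camera axes: x right, y down, z forward; pixel columns grow to the right and rows downward; lengths in m; the calibration is good to about 2 mm. A picture is of the moment at which its call begins: read the wrist's pose just before it. camera_model takes no time and is no camera call; for the wrist camera it gives the pose at the moment of the call.
- manip.hand_in(): hands the job in, once; it reports no verdict.
The state is a dict: "clock": time; "joint_pos": joint angles; "joint_velocities": joint speeds; "tau": joint torques, N m; "position": TCP position; "ee_rot": TCP orientation; "ft_force": force on the tool from outside, world axes, zero at the start; "torque": the same for the moment, N m; "grip_width": opening from 0.0 (shut) to 1.0 (fully open).
Only numpy, scipy, OpenCV 4.12 (cv2) and the standard library are available. Lean on these libraries where they do the work, as an engineer would, in place of code of your own. Each camera call takes 0.05 s, during which the arm holds its last target.

## Working session

There is one attempt and no reset: what is moved stays moved. The work goes in short steps, Python scripts to look and compute and a shell command to move; the robot and the scene stay as the last step left them, time stands still between calls to the robot, and variables do not carry over. Pictures are saved under pics/ and viewed, and the job is handed in when it is done.

```bash
mkdir -p pics; ls; python3 - <<'E'
from workcell import sensors,cams,manip
import cv2,numpy as np
o=sensors.get_obs();print({k:np.round(v,3).tolist() for k,v in o.items()})
for n in["top","side","wrist"]:
    p,d=cams.camera(n);cv2.imwrite(f"pics/{n}0.png",p[:,:,::-1]);np.save(f"pics/{n}0d.npy",d);np.save(f"pics/{n}0.npy",p)
    m=cams.camera_model(n);print(n,np.round(m["intrinsics"],1).tolist(),np.round(m["view"],3).tolist())
E
```

```text
pics
{'clock': 0.0, 'joint_pos': [1.3, 0.333, -0.065, 1.461, 0.022, 1.35, -0.088], 'joint_velocities': [0.0, 0.0, -0.0, -0.001, 0.001, -0.0, 0.0], 'tau': [0.001, -62.544, 0.05, -39.159, 0.016, 0.01, 0.0], 'position': [0.153, -0.606, 0.25], 'ee_rot': [0.992, 0.124, -0.0, -0.001], 'ft_force': [0.578, -0.177, 0.312], 'torque': [0.027, 0.015, -0.013], 'grip_width': 0.999}
top [[424.6, 0.0, 287.9], [0.0, 424.6, 207.2], [0.0, 0.0, 1.0]] [[-0.005, -1.0, -0.004, 0.015], [-0.996, 0.005, -0.092, 0.48], [0.092, 0.003, -0.996, 0.9], [0.0, 0.0, 0.0, 1.0]]
side [[454.7, 0.0, 277.9], [0.0, 454.7, 217.9], [0.0, 0.0, 1.0]] [[-0.994, -0.105, -0.013, 0.502], [-0.045, 0.535, -0.844, 0.063], [0.096, -0.839, -0.536, 0.888], [0.0, 0.0, 0.0, 1.0]]
wrist [[371.3, 0.0, 281.7], [0.0, 371.3, 206.2], [0.0, 0.0, 1.0]] [[0.246, -0.969, -0.002, -0.623], [-0.936, -0.237, 0.26, -0.035], [-0.252, -0.062, -0.966, 0.378], [0.0, 0.0, 0.0, 1.0]]
```

View pics/top0.png

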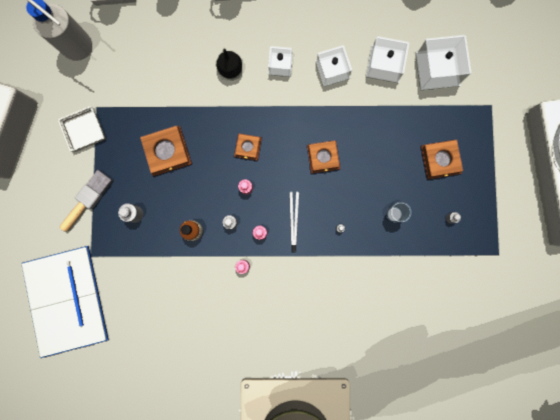

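View pics/side0.png

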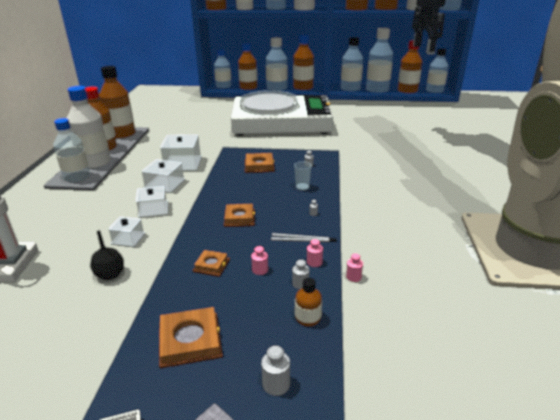

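View pics/wrist0.png

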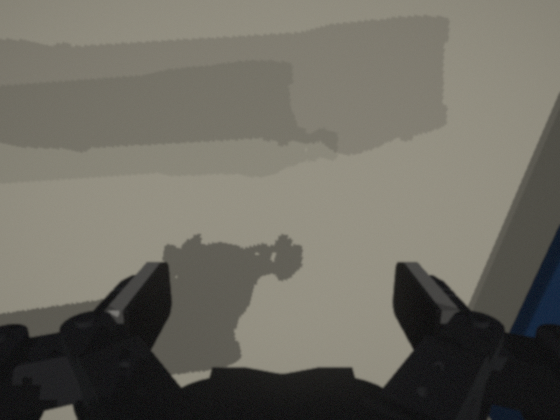

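Top view shows cases at (166,150)=500, (442,160)=200, (323,156)=100 and (248,147)=50. Weights are at (128,213)=500, (229,222)=200, (455,218)=100 and (341,229)=50. Pink look-alikes are at (245,186), (260,232) and (242,267), the beaker is at (399,213) and the amber bottle at (190,231). Next I measure them.

```bash
cat > h.py <<'E'
import numpy as np,cv2
from workcell import cams,sensors
def load(n,t): return np.load(f"pics/{n}{t}.npy"),np.load(f"pics/{n}{t}d.npy")
def cloud(n,d,m=None):
    m=m or cams.camera_model(n);K=np.array(m["intrinsics"]);V=np.array(m["view"])
    v,u=np.mgrid[:d.shape[0],:d.shape[1]]
    P=np.stack([(u-K[0,2])*d/K[0,0],(v-K[1,2])*d/K[1,1],d],-1)
    return (P-V[:3,3])@V[:3,:3]
def ray(n,uv,z,m=None):
    m=m or cams.camera_model(n);K=np.array(m["intrinsics"]);V=np.array(m["view"])
    uv=np.atleast_2d(uv).astype(float)
    r=np.c_[(uv-K[:2,2])/[K[0,0],K[1,1]],np.ones(len(uv))]@V[:3,:3]
    c=-V[:3,:3].T@V[:3,3]
    return (c+r*((z-c[2])/r[:,2])[:,None])[:,:2]
E
python3 - <<'E'
from h import *
p,d=load("top",0);P=cloud("top",d)
hsv=cv2.cvtColor(p,cv2.COLOR_RGB2HSV)
ob=((P[:,:,2]>.006)&(d>0)).astype(np.uint8)
ob[:95]=0;ob[285:]=0;ob[:,:90]=0;ob[:,500:]=0
n,l,s,c=cv2.connectedComponentsWithStats(ob)
for i in range(1,n):
    if s[i,4]<15: continue
    q=P[l==i];zt=np.percentile(q[:,2],97);t=q[q[:,2]>zt-.008]
    print(s[i].tolist(),np.round(c[i]),"z97",round(zt,4),"topmean",np.round(t.mean(0),3),"hsv",np.median(hsv[l==i],0))
# brown cases
b=((hsv[:,:,0]<18)&(hsv[:,:,1]>120)&(hsv[:,:,2]>60)).astype(np.uint8)
n,l,s,c=cv2.connectedComponentsWithStats(b)
for i in range(1,n):
    if s[i,4]>150:
        cs,_=cv2.findContours((l==i).astype(np.uint8),cv2.RETR_CCOMP,cv2.CHAIN_APPROX_NONE)
        print(s[i].tolist(),[ (len(k),cv2.minAreaRect(k)) for k in cs if len(k)>12])
big=cv2.resize(p[100:280,90:500,::-1],None,fx=1.95,fy=1.95,interpolation=cv2.INTER_CUBIC);cv2.imwrite("pics/topbig.png",big)
E
```

```text
[90, 107, 14, 38, 97] [ 96. 128.] z97 0.0188 topmean [0.662 0.439 0.015] hsv [ 34.  11. 214.]
[140, 126, 51, 50, 1549] [164. 150.] z97 0.0243 topmean [0.61  0.286 0.021] hsv [ 13. 163. 182.]
[234, 134, 27, 27, 487] [247. 146.] z97 0.0189 topmean [0.618 0.103 0.016] hsv [ 13. 162. 189.]
[306, 141, 34, 32, 760] [323. 156.] z97 0.0227 topmean [ 0.594 -0.066  0.019] hsv [ 13.  162.  191.5]
[421, 140, 41, 39, 1152] [442. 159.] z97 0.0246 topmean [ 0.587 -0.328  0.022] hsv [ 13. 163. 182.]
[90, 170, 23, 39, 473] [ 98. 187.] z97 0.0211 topmean [0.53  0.431 0.017] hsv [165.   9. 163.]
[238, 180, 14, 15, 159] [245. 187.] z97 0.0505 topmean [0.525 0.106 0.048] hsv [170.  92. 231.]
[387, 203, 24, 19, 279] [399. 212.] z97 0.0616 topmean [ 0.466 -0.222  0.059] hsv [102.  49. 101.]
[118, 204, 24, 19, 352] [129. 213.] z97 0.0688 topmean [0.468 0.353 0.067] hsv [ 20.    7.  166.5]
[446, 213, 14, 11, 119] [453. 218.] z97 0.0418 topmean [ 0.455 -0.345  0.04 ] hsv [ 23.   7. 133.]
[222, 216, 15, 14, 156] [229. 222.] z97 0.0511 topmean [0.448 0.139 0.049] hsv [ 20.    6.  188.5]
[179, 221, 24, 20, 376] 
[... 795 characters left out ...]
00586), 9.462322235107422)), (33, ((247.25003051757812, 145.75001525878906), (11.31370735168457, 12.020814895629883), 45.0))]
[308, 141, 32, 32, 651] [(114, ((323.1723937988281, 156.64913940429688), (28.926389694213867, 29.124176025390625), 81.46923065185547)), (41, ((323.7500305175781, 155.75001525878906), (14.849241256713867, 14.142135620117188), 45.0))]
[421, 140, 42, 37, 898] [(135, ((441.57696533203125, 158.8845977783203), (34.90866470336914, 36.08536148071289), 78.69007110595703)), (50, ((442.5, 158.5), (17.0, 17.0), 0.0))]
[180, 221, 19, 19, 212] [(52, ((189.0, 230.0), (18.0, 18.0), 90.0)), (30, ((186.00001525878906, 229.50003051757812), (10.60660171508789, 10.60660171508789), 45.0))]
```

View pics/topbig.png

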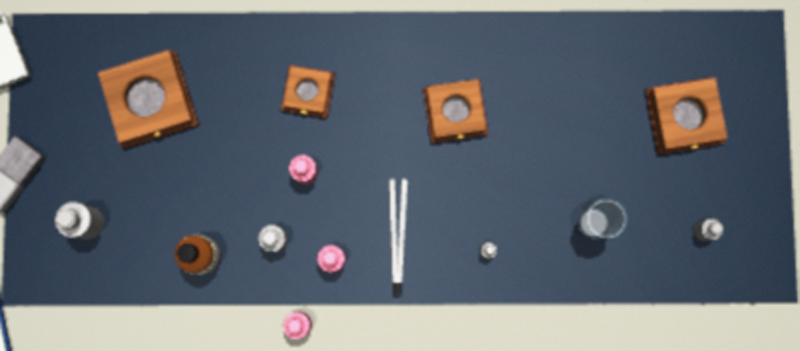

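```bash
python3 - <<'E'
from h import *
from workcell import manip
print([a for a in dir(manip) if a[0]!='_'],manip.tip_reach)
m=cams.camera_model("wrist");V=np.array(m["view"]);print("wristcam",-V[:3,:3].T@V[:3,3])
p,d=load("top",0);P=cloud("top",d)
hsv=cv2.cvtColor(p,cv2.COLOR_RGB2HSV)
for n,(u,v),z in [("c500",(166,150),.022),("c200",(442,160),.022),("c100",(323,156),.020),("c50",(248,147),.017)]:
    b=((abs(P[:,:,2]-z)<.006)&(hsv[:,:,1]>60)).astype(np.uint8);b[:v-32]=0;b[v+32:]=0;b[:,:u-32]=0;b[:,u+32:]=0
    b=cv2.morphologyEx(b,cv2.MORPH_OPEN,np.ones((3,3)))
    cs,_=cv2.findContours(b,cv2.RETR_EXTERNAL,cv2.CHAIN_APPROX_NONE);k=max(cs,key=len)
    w=ray("top",k[:,0],z).astype(np.float32);r=cv2.minAreaRect(w*1000);
    h=((hsv[:,:,1]<90)&(P[:,:,2]<z-.004)).astype(np.uint8)
    q=P[b>0];print(n,"rect mm",np.round(r[0],1),np.round(r[1],1),round(r[2],1),"z",np.median(q[:,2]).round(4))
for n,(u,v),z in [("w500",(128,213),.068),("w200",(229,222),.05),("w100",(455,218),.041),("w50",(341,229),.034),("beak",(399,213),.06),("amb",(190,231),.078)]:
    a=P[v-14:v+15,u-14:u+15].reshape(-1,3);t=a[a[:,2]>z-.006]
    print(n,len(t),np.round((t.max(0)+t.min(0))/2,4),np.round(np.median(t,0),4))
E
```

```text
['MotionError', 'hand_in', 'tip_reach'] 0.019
wristcam [ 0.21570403 -0.58907124  0.37306077]
c500 rect mm [609.5 286. ] [85.4 84.7] 17.5 z 0.0214
c200 rect mm [ 586.5 -327.7] [70.4 72.2] 8.8 z 0.0217
c100 rect mm [594.1 -65.9] [58.8 58.5] 8.1 z 0.0194
c50 rect mm [617.7 103.1] [46.6 46.6] 80.0 z 0.0163
w500 95 [0.437  0.1872 0.5015] [0.4677 0.3524 0.0669]
w200 53 [0.4255 0.0783 0.4928] [0.447  0.1386 0.049 ]
w100 37 [ 0.4288 -0.171   0.4879] [ 0.4536 -0.3447  0.0407]
w50 20 [ 0.4169 -0.0468  0.4856] [ 0.4326 -0.0988  0.0341]
beak 85 [ 0.44   -0.1163  0.4974] [ 0.4657 -0.2227  0.0593]
amb 88 [0.4176 0.1212 0.5067] [0.4296 0.2217 0.0779]
```

```bash
python3 -m jog '[[[0.045,0.039,0],[0,0,0],70],[[0.045,0.039,0],[0,0,0],70],[[0.045,0.039,0],[0,0,0],70],[[0.045,0.039,0],[0,0,0],70],[[0.045,0.039,-0.01],[0,0,0],70]]' 40
```

```text
clock: 0.78
position: [0.3786, -0.4073, 0.2385]
ee_rot: [0.993, 0.118, -0.001, -0.0]
ft_force: [0.8, -1.9, -0.3]
grip_width: 0.702
```

```bash
python3 -m jog '[[[0.038,0.031,-0.02],[0,0,0],60],[[0.037,0.031,-0.03],[0,0,0],60],[[0,0,0],[0,0,0],60]]'
cat > look.py <<'E'
import sys
from h import *
n=sys.argv[1];t=sys.argv[2]
m=cams.camera_model(n);p,d=cams.camera(n)
np.save(f"pics/{n}{t}.npy",p);np.save(f"pics/{n}{t}d.npy",d);np.savez(f"pics/{n}{t}m.npz",**{k:np.array(v) for k,v in m.items()})
cv2.imwrite(f"pics/{n}{t}.png",p[:,:,::-1])
E
python3 look.py wrist 1
```

```text
clock: 1.15
position: [0.4591, -0.3377, 0.1864]
ee_rot: [0.992, 0.123, -0.001, -0.001]
ft_force: [-0.3, -1.2, 0.8]
grip_width: 0.596
```

View pics/wrist1.png

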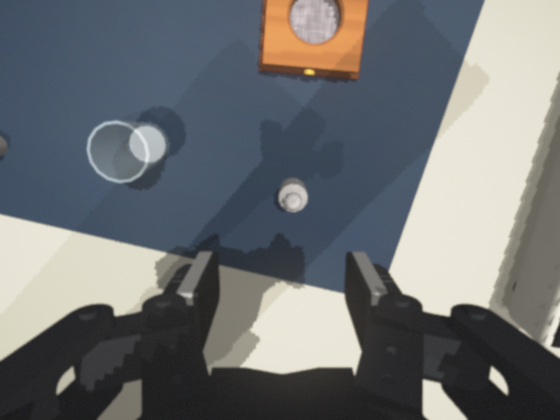

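The 100 g weight is at (293,195) with its knob at about (292,201). The 200 case is at (315,20) and the beaker at (120,150). I'll measure the weight from this view.

```bash
cat > wm.py <<'E'
# wm.py pic H x y : weight of height H near x,y in a wrist picture
import sys
from h import *
t,H,x,y=sys.argv[1],*map(float,sys.argv[2:5])
_,d=load("wrist",t);m=dict(np.load(f"pics/wrist{t}m.npz"))
P=cloud("wrist",d,m)
near=(np.hypot(P[:,:,0]-x,P[:,:,1]-y)<.035)&(d>0)
zb=np.median(P[near&(P[:,:,2]<.012)][:,2])
a=near&(P[:,:,2]>H-.006)&(P[:,:,2]<H+.02)
v,u=np.where(a);(c,r)=cv2.minEnclosingCircle(np.c_[u,v].astype(np.float32))
print("bench z",zb.round(4),"n",len(u),"px",np.round(c),"ray",ray("wrist",c,H,m).round(4),"pts",np.median(P[a],0).round(4),"ext",np.ptp(P[a],axis=0).round(4))
E
python3 wm.py 1 .041 .454 -.345
```

```text
bench z 0.0004 n 241 px [293. 201.] ray [[ 0.457  -0.3455]] pts [ 0.4568 -0.3455  0.0403] ext [0.0131 0.0128 0.0066]
```

```bash
python3 -m jog '[[[-0.002,-0.008,-0.05],[0,0,0],60],[[0,0,-0.05],[0,0,0],60],[[0,0,-0.03],[0,0,0],60],[[0,0,0],[0,0,0],60]]'
```

```text
clock: 1.7
position: [0.453, -0.3544, 0.0572]
ee_rot: [0.993, 0.118, 0.0, 0.003]
ft_force: [0.0, 0.3, 1.4]
grip_width: 0.602
```

```bash
python3 look.py wrist 2;python3 wm.py 2 .041 .457 -.3455
```

```text
bench z 0.0004 n 2368 px [266. 272.] ray [[ 0.4504 -0.3476]] pts [ 0.4556 -0.3425  0.0485] ext [0.0345 0.0662 0.0259]
```

View pics/wrist2.png

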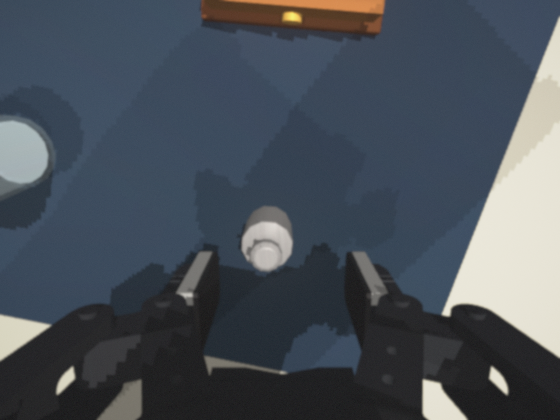

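The knob is at (265,253), left of the finger midline at about 282. The fingers have leaked into the mask, so I'll keep only bright pixels.

```bash
sed -i 's/^_,d=/p,d=/; s/(P\[:,:,2\]<H+.02)/(P[:,:,2]<H+.008)\&(p.min(2)>95)/' wm.py; sed -i 's/^v,u=np.where(a)/n,l,s,_=cv2.connectedComponentsWithStats(a.astype(np.uint8));a=l==1+np.argmax(s[1:,4])\nv,u=np.where(a)/' wm.py
python3 wm.py 1 .041 .457 -.3455;python3 wm.py 2 .041 .457 -.3455
```

```text
bench z 0.0004 n 241 px [293. 201.] ray [[ 0.457  -0.3455]] pts [ 0.4568 -0.3455  0.0403] ext [0.0131 0.0128 0.0066]
bench z 0.0004 n 811 px [265. 255.] ray [[ 0.4578 -0.3456]] pts [ 0.4576 -0.3456  0.0403] ext [0.0132 0.013  0.0078]
```

```bash
python3 -m jog '[[[0.0045,0.009,-0.012],[0,0,0],60],[[0,0,-0.012],[0,0,0],60],[[0,0,0],[0,0,0],60]]'
```

```text
clock: 2.12
position: [0.4602, -0.3472, 0.037]
ee_rot: [0.993, 0.117, 0.003, 0.005]
ft_force: [-0.1, -0.2, -0.0]
grip_width: 0.601
```

```bash
python3 -m jog '[[[-0.0025,0.0015,-0.004],[0,0,0],60],[[0,0,0],[0,0,0],10],[[0,0,0],[0,0,0],10],[[0,0,0],[0,0,0],10]]' 40
```

```text
clock: 2.62
position: [0.4581, -0.3461, 0.0339]
ee_rot: [0.993, 0.117, 0.004, 0.006]
ft_force: [-0.3, -0.4, -0.9]
grip_width: 0.244
```

```bash
python3 -m jog '[[[0,0,0],[0,0,0],10],[[0,0,0.02],[0,0,0],10],[[0,0,0.05],[0,0,0],10],[[0,0,0.04],[0,0,0],10],[[0,0,0],[0,0,0],10]]'; python3 look.py wrist 3
```

```text
clock: 3.25
position: [0.4579, -0.3458, 0.151]
ee_rot: [0.993, 0.117, 0.004, 0.006]
ft_force: [0.2, -0.6, -2.0]
grip_width: 0.239
```

View pics/wrist3.png

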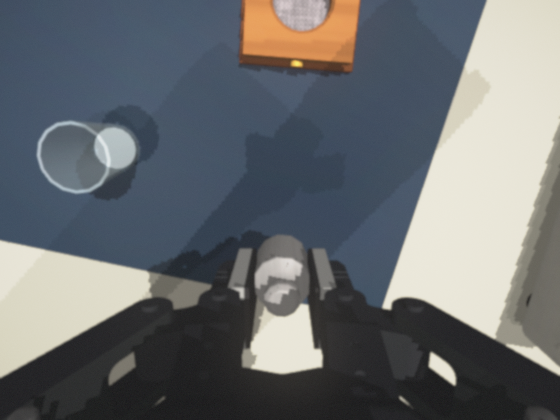

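```bash
python3 -m jog '[[[0.016,0.055,0],[0,0,0],10],[[0.016,0.055,0],[0,0,0],10],[[0.016,0.055,0],[0,0,0],10],[[0.015,0.055,0],[0,0,0],10],[[0.012,0.045,0],[0,0,0],10]]';python3 -m jog '[[[0,0,0],[0,0,0],10]]'; python3 look.py wrist 4
```

```text
clock: 3.92
position: [0.5287, -0.0763, 0.1459]
ee_rot: [0.994, 0.113, 0.0, 0.005]
ft_force: [0.3, -0.1, -0.6]
grip_width: 0.243
clock: 4.05
position: [0.5288, -0.0717, 0.1452]
ee_rot: [0.993, 0.116, -0.0, 0.004]
ft_force: [-0.1, -0.6, -1.5]
grip_width: 0.245
```

View pics/wrist4.png

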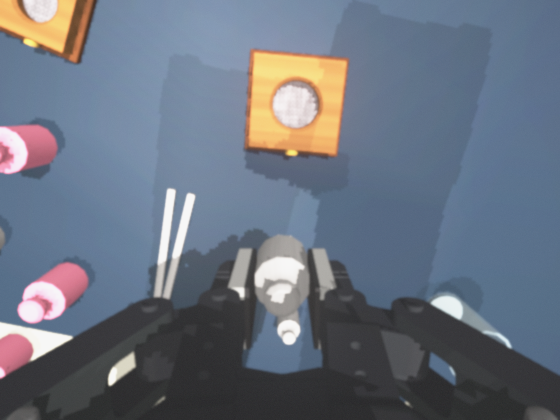

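The 100 case is at (297,103), the held weight at (282,275), and the 50 g weight is visible at (289,330). I'll measure the case top.

```bash
cat > cm.py <<'E'
# cm.py pic z x y r : case top centre near x,y
import sys
from h import *
t,z,x,y=sys.argv[1],*map(float,sys.argv[2:5])
p,d=load("wrist",t);m=dict(np.load(f"pics/wrist{t}m.npz"));P=cloud("wrist",d,m)
hsv=cv2.cvtColor(p,cv2.COLOR_RGB2HSV)
a=(np.hypot(P[:,:,0]-x,P[:,:,1]-y)<.07)&(abs(P[:,:,2]-z)<.004)&(hsv[:,:,1]>110)&(hsv[:,:,0]<22)
a=cv2.morphologyEx(a.astype(np.uint8),cv2.MORPH_OPEN,np.ones((3,3)))
cs,h=cv2.findContours(a,cv2.RETR_CCOMP,cv2.CHAIN_APPROX_NONE)
cs=sorted(cs,key=cv2.contourArea)[::-1][:2]
for k in cs:
    w=ray("wrist",k[:,0],z,m).astype(np.float32)*1000;r=cv2.minAreaRect(w);c,rr=cv2.minEnclosingCircle(w)
    print("rect",np.round(r[0],1),np.round(r[1],1),round(r[2],1),"circ",np.round(c,1),round(2*rr,1))
print("z",np.median(P[a>0][:,2]).round(4))
E
python3 cm.py 4 .02 .594 -.066; python3 wm.py 4 .034 .433 -.099
```

```text
rect [594.6 -65.2] [57.9 57.9] 8.4 circ [594.6 -65.6] 80.6
rect [594.6 -64.9] [31.1 31.1] 13.3 circ [595.  -65.4] 32.9
z 0.0197
bench z 0.0005 n 145 px [288. 337.] ray [[ 0.4359 -0.0986]] pts [ 0.4353 -0.0987  0.0333] ext [0.0092 0.0098 0.0069]
```

```bash
python3 -m jog '[[[0.04,0.004,0],[0,0,0],10],[[0.026,0.002,-0.03],[0,0,0],10],[[0,0,-0.02],[0,0,0],10],[[0,0,0],[0,0,0],10]]'
```

```text
clock: 4.6
position: [0.5931, -0.074, 0.0912]
ee_rot: [0.994, 0.112, -0.003, 0.006]
ft_force: [-0.3, -0.4, -0.7]
grip_width: 0.243
```

```bash
python3 -m jog '[[[0.002,0.0085,-0.012],[0,0,0],10],[[0,0,0],[0,0,0],10],[[0,0,0],[0,0,0],10]]'
```

```text
clock: 4.97
position: [0.5947, -0.0661, 0.0804]
ee_rot: [0.994, 0.111, -0.003, 0.006]
ft_force: [0.4, -0.7, -0.6]
grip_width: 0.243
```

```bash
python3 -m jog '[[[0.0003,0.0006,-0.018],[0,0,0],10],[[0,0,0],[0,0,0],10]]'
```

```text
clock: 5.22
position: [0.5951, -0.0657, 0.0617]
ee_rot: [0.994, 0.111, -0.002, 0.006]
ft_force: [0.3, -0.8, -0.3]
grip_width: 0.244
```

```bash
python3 look.py side 5; python3 look.py wrist 5; python3 -c "
import cv2;a=cv2.imread('pics/side5.png');cv2.imwrite('pics/side5c.png',cv2.resize(a[130:300,140:340],None,fx=3.5,fy=3.5))"
```

```text
(no output)
```

View pics/side5c.png

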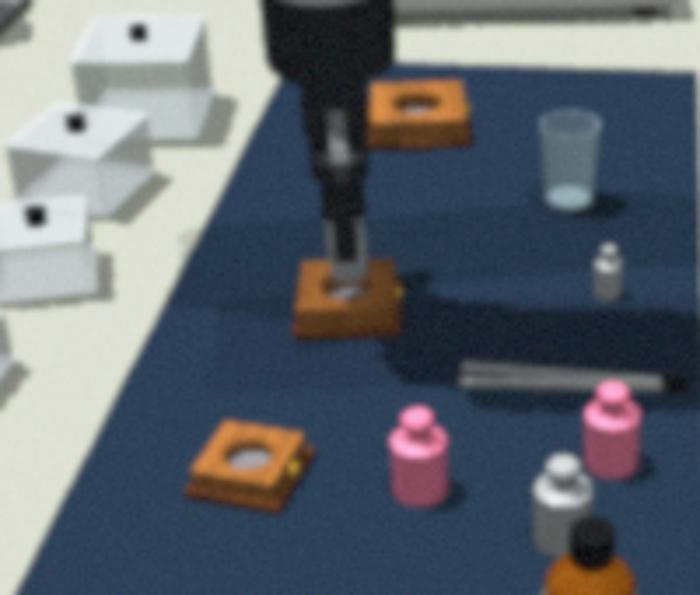

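View pics/wrist5.png

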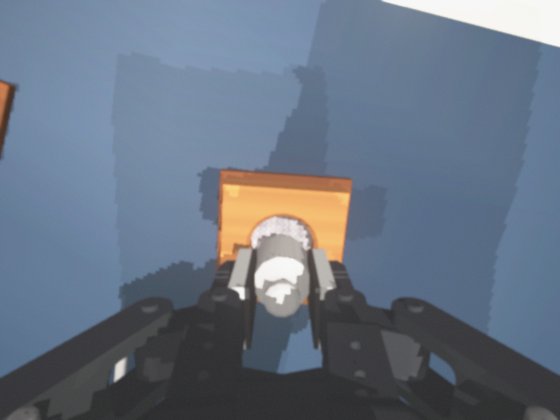

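The weight is centred over the recess at (283,245) in the wrist view. I'll lower it now.

```bash
python3 -m jog '[[[0,0.0003,-0.010],[0,0,0],10],[[0,0,-0.008],[0,0,0],10],[[0,0,0],[0,0,0],10]]'
```

```text
clock: 5.7
position: [0.5963, -0.0654, 0.0442]
ee_rot: [0.994, 0.111, -0.001, 0.007]
ft_force: [-0.4, 0.2, -1.4]
grip_width: 0.245
```

```bash
python3 -m jog '[[[-0.001,0,-0.003],[0,0,0],10],[[0,0,0],[0,0,0],10]]'
```

```text
clock: 5.95
position: [0.5961, -0.0654, 0.0419]
ee_rot: [0.994, 0.111, 0.0, 0.007]
ft_force: [-0.6, 0.8, 0.0]
grip_width: 0.242
```

```bash
python3 -m jog '[[[0,0,0],[0,0,0],32],[[0,0,0],[0,0,0],50],[[0,0,0.02],[0,0,0],50],[[0,0,0.05],[0,0,0],50],[[-0.02,0,0.05],[0.007,0.004,0],50]]';python3 look.py wrist 6
```

```text
clock: 6.58
position: [0.5742, -0.0649, 0.1642]
ee_rot: [0.994, 0.111, -0.004, 0.002]
ft_force: [0.6, -0.2, 0.9]
grip_width: 0.501
```

View pics/wrist6.png

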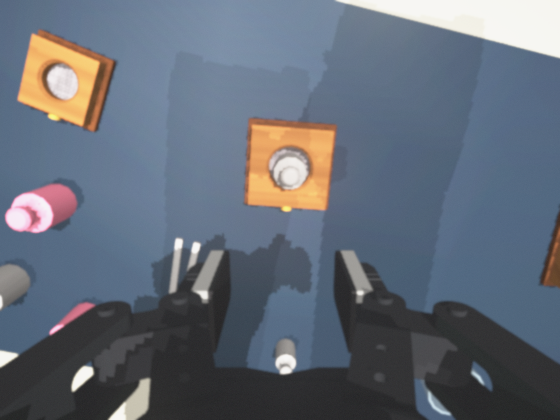

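```bash
python3 wm.py 6 .049 .5946 -.065;python3 cm.py 6 .017 .618 .103;python3 cm.py 6 .02 .594 -.065
```

```text
bench z 0.0062 n 318 px [290. 176.] ray [[ 0.5946 -0.065 ]] pts [ 0.5944 -0.0651  0.0482] ext [0.0129 0.0127 0.0076]
rect [618.  103.1] [47.8 46.3] 80.1 circ [618.1 103.3] 64.6
rect [618.3 102.3] [24.8 26. ] 12.8 circ [617.5 102.6] 27.8
z 0.0168
rect [594.8 -65.1] [58.1 57.9] 8.5 circ [595.1 -65.3] 80.8
rect [594.6 -64.8] [32.2 31.3] 12.8 circ [594.5 -65.2] 33.9
z 0.0197
```

100 g is seated: knob top at 49 mm, 0.5 mm off centre. Next is the 50 g weight.

```bash
python3 -m jog '[[[-0.05,-0.012,0],[0,0,0],50],[[-0.05,-0.012,0],[0,0,0],50],[[-0.038,-0.01,-0.03],[0,0,0],50],[[0,0,-0.035],[0,0,0],50],[[0,0,0],[0,0,0],50]]';python3 look.py wrist 7;python3 wm.py 7 .034 .4355 -.0987
```

```text
clock: 7.25
position: [0.4353, -0.0999, 0.1139]
ee_rot: [0.994, 0.111, 0.005, 0.006]
ft_force: [-0.6, 0.7, 0.5]
grip_width: 0.503
bench z 0.0004 n 218 px [280. 225.] ray [[ 0.4348 -0.0989]] pts [ 0.4346 -0.099   0.0334] ext [0.0097 0.0093 0.0051]
```

View pics/wrist7.png

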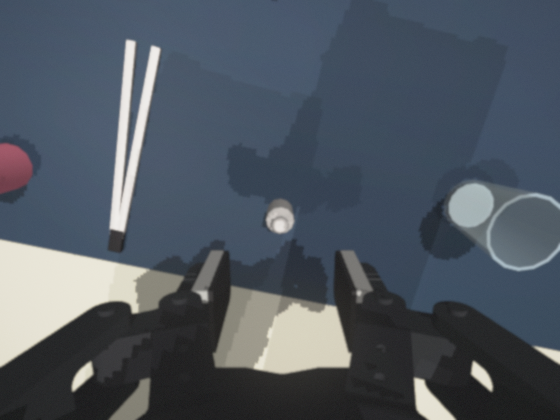

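```bash
python3 -m jog '[[[0,0.001,-0.04],[0.011,0.011,0],50],[[0,0,-0.022],[0,0,0],50],[[0,0,0],[0,0,0],50]]'
```

```text
clock: 7.68
position: [0.4418, -0.0992, 0.0581]
ee_rot: [0.994, 0.112, 0.005, 0.002]
ft_force: [-0.3, -0.0, 0.5]
grip_width: 0.503
```

```bash
python3 -m jog '[[[-0.0065,0,-0.014],[0,0.01,0],50],[[0,0,-0.012],[0,0,0],50],[[0,0,0],[0,0,0],50]]'
```

```text
clock: 8.05
position: [0.4372, -0.0995, 0.0336]
ee_rot: [0.994, 0.112, 0.002, 0.002]
ft_force: [1.4, -0.0, 0.6]
grip_width: 0.498
```

```bash
python3 -m jog '[[[-0.0025,0.0006,-0.0035],[0,0,0],50],[[0,0,0],[0,0,0],5],[[0,0,0],[0,0,0],5],[[0,0,0],[0,0,0],5],[[0,0,0],[0,0,0],5]]' 40; python3 look.py wrist 8
```

```text
clock: 8.68
position: [0.4352, -0.099, 0.0308]
ee_rot: [0.994, 0.112, 0.003, 0.002]
ft_force: [-0.0, -0.0, 0.1]
grip_width: 0.168
```

View pics/wrist8.png

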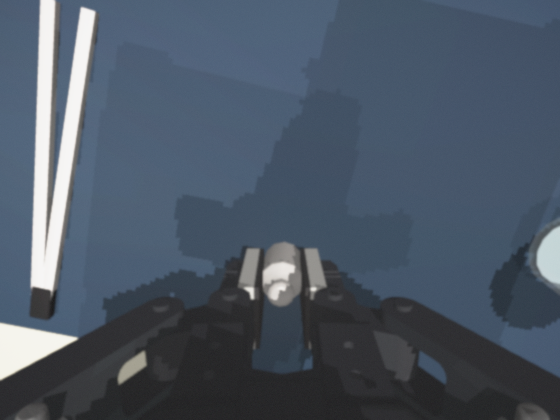

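```bash
python3 -m jog '[[[0,0,0.02],[0,0,0],5],[[0,0,0.05],[0,0,0],5],[[0.02,0.02,0.03],[0,0,0],5],[[0.04,0.045,0],[0,0,0],5],[[0.04,0.045,0],[0,0,0],5]]';python3 -m jog '[[[0.038,0.044,0],[0,0,0],5],[[0.03,0.035,0],[0,0,0],5],[[0,0,0],[0,0,0],5]]'
```

```text
clock: 9.35
position: [0.5352, 0.0093, 0.1344]
ee_rot: [0.994, 0.107, 0.002, 0.003]
ft_force: [0.0, 0.3, -0.1]
grip_width: 0.173
clock: 9.72
position: [0.6065, 0.0953, 0.1339]
ee_rot: [0.994, 0.109, 0.003, 0.002]
ft_force: [0.5, 0.7, -0.8]
grip_width: 0.174
```

```bash
python3 -m jog '[[[0.012,0.0075,-0.03],[0,0,0],5],[[0,0,-0.03],[0,0,0],5],[[0,0,0],[0,0,0],5]]'
```

```text
clock: 10.1
position: [0.6182, 0.1008, 0.0722]
ee_rot: [0.994, 0.108, 0.002, 0.002]
ft_force: [-0.4, -0.3, -0.8]
grip_width: 0.175
```

```bash
python3 -m jog '[[[0.0003,0.002,-0.018],[0,0,0],5],[[0,0,0],[0,0,0],5]]'; python3 look.py wrist 9
```

```text
clock: 10.35
position: [0.619, 0.1019, 0.0549]
ee_rot: [0.994, 0.108, 0.003, 0.003]
ft_force: [-0.5, -0.9, -0.2]
grip_width: 0.172
```

View pics/wrist9.png

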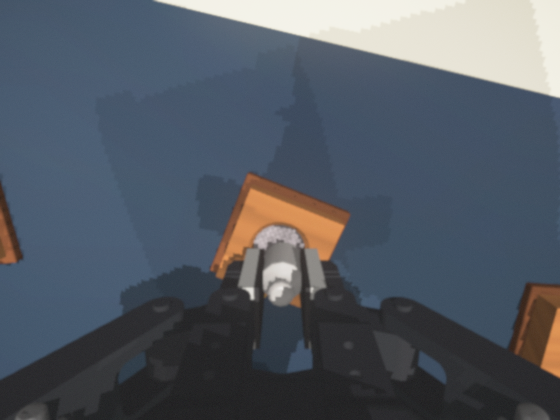

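The weight is held over the recess, centred at (280,240). I'll lower it the last 16 mm.

```bash
python3 -m jog '[[[-0.0006,0.0008,-0.008],[0,0,0],5],[[0,0,-0.006],[0,0,0],5],[[0,0,0],[0,0,0],5]]'
```

```text
clock: 10.78
position: [0.6201, 0.1029, 0.0428]
ee_rot: [0.994, 0.107, 0.005, 0.003]
ft_force: [-0.3, -0.1, -1.2]
grip_width: 0.17
```

```bash
python3 -m jog '[[[-0.0015,0,-0.004],[0,0,0],5],[[0,0,0],[0,0,0],5],[[0,0,-0.0005],[0,0,0],5]]'
```

```text
clock: 11.15
position: [0.619, 0.1031, 0.0387]
ee_rot: [0.994, 0.107, 0.006, 0.003]
ft_force: [-0.4, -0.5, 3.1]
grip_width: 0.17
```

```bash
python3 -m jog '[[[0,0,0],[0,0,0],25],[[0,0,0],[0,0,0],45],[[0,0,0.02],[0,0,0],45],[[0,0,0.05],[0,0,0],50],[[-0.03,0.0,0.05],[0.003,0.012,0],60]]';python3 look.py wrist 10;python3 wm.py 10 .042 .618 .103;python3 cm.py 10 .017 .618 .103
```

```text
clock: 11.78
position: [0.5872, 0.1026, 0.1606]
ee_rot: [0.994, 0.107, -0.003, 0.0]
ft_force: [1.0, 0.6, 0.7]
grip_width: 0.604
bench z 0.0015 n 171 px [292. 160.] ray [[0.6181 0.1033]] pts [0.618  0.1032 0.0414] ext [0.0098 0.0098 0.0051]
rect [618.1 104.2] [45.9 46. ] 80.1 circ [617.8 104.3] 63.4
rect [618.9 104.4] [25.4 25.7] 57.1 circ [618.8 104.5] 26.5
z 0.0167
```

View pics/wrist10.png

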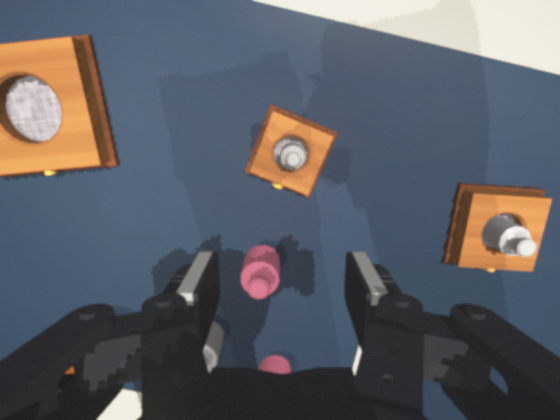

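50 g is seated (knob top at 41.4 mm, about 1 mm off centre). Next is the real 200 g weight, the steel one.

```bash
python3 -m jog '[[[-0.05,0.012,0],[0,0,0],60],[[-0.05,0.012,0],[0,0,0],60],[[-0.04,0.012,-0.02],[0,0,0],60],[[0,0,-0.02],[0,0,0],60],[[0,0,0],[0,0,0],60]]';python3 look.py wrist 11;python3 wm.py 11 .05 .447 .139
```

```text
clock: 12.45
position: [0.444, 0.1427, 0.1356]
ee_rot: [0.994, 0.109, 0.006, 0.001]
ft_force: [0.3, 0.5, -0.2]
grip_width: 0.6
bench z 0.0005 n 603 px [288. 215.] ray [[0.4485 0.1407]] pts [0.4484 0.1406 0.0492] ext [0.016  0.0165 0.0073]
```

View pics/wrist11.png

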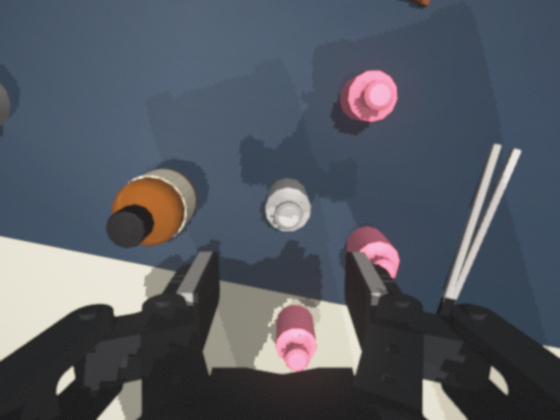

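```bash
python3 -m jog '[[[0.0045,-0.002,-0.035],[0,0.012,0],52],[[0,0,-0.03],[0,0,0],52],[[0,0,0],[0,0,0],52]]'
```

```text
clock: 12.88
position: [0.4528, 0.1417, 0.0744]
ee_rot: [0.994, 0.108, 0.004, -0.0]
ft_force: [0.5, -0.2, -0.0]
grip_width: 0.518
```

```bash
python3 -m jog '[[[-0.0043,-0.001,-0.022],[0,0.008,0],52],[[0,0,-0.013],[0,0,0],52],[[0,0,0],[0,0,0],52]]'
```

```text
clock: 13.25
position: [0.4506, 0.1411, 0.0407]
ee_rot: [0.994, 0.108, 0.001, -0.001]
ft_force: [-0.3, -0.1, 1.2]
grip_width: 0.518
```

```bash
python3 -m jog '[[[-0.002,-0.0004,-0.0055],[0,0,0],52],[[0,0,0],[0,0,0],15],[[0,0,0],[0,0,0],15],[[0,0,0],[0,0,0],15],[[0,0,0],[0,0,0],15]]' 50;python3 look.py wrist 12
```

```text
clock: 13.88
position: [0.4491, 0.1407, 0.0359]
ee_rot: [0.994, 0.108, 0.002, -0.001]
ft_force: [0.3, 0.0, -1.1]
grip_width: 0.315
```

View pics/wrist12.png

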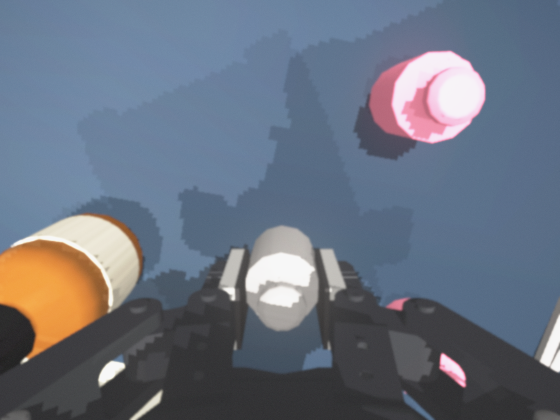

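```bash
python3 -m jog '[[[0,0,0.02],[0,0,0],15],[[0,0,0.05],[0,0,0],15],[[0.01,-0.02,0.04],[0,0,0],15],[[0.012,-0.055,0],[0,0,0],15],[[0.012,-0.055,0],[0,0,0],15]]';python3 -m jog '[[[0.012,-0.055,0],[0,0,0],15],[[0.012,-0.055,0],[0,0,0],15],[[0.012,-0.055,0],[0,0,0],15],[[0.012,-0.055,0],[0,0,0],15],[[0,-0.055,0],[0,0,0],15]]'
```

```text
clock: 14.55
position: [0.4823, 0.0118, 0.1499]
ee_rot: [0.994, 0.113, 0.002, -0.001]
ft_force: [1.4, 0.3, -2.1]
grip_width: 0.311
clock: 15.18
position: [0.5315, -0.2719, 0.1505]
ee_rot: [0.993, 0.114, 0.003, -0.0]
ft_force: [0.1, 0.3, -1.9]
grip_width: 0.314
```

```bash
python3 -m jog '[[[-0.005,-0.045,0],[0,0,0],15],[[0,0,0],[0,0,0],15]]';python3 look.py wrist 13;python3 cm.py 13 .022 .5865 -.3277
```

```text
clock: 15.42
position: [0.5241, -0.3239, 0.1493]
ee_rot: [0.994, 0.11, 0.002, 0.0]
ft_force: [0.2, 0.2, -1.7]
grip_width: 0.314
rect [ 587.5 -328.3] [69.9 69.9] 9.2 circ [ 587.9 -328.2] 97.8
rect [ 587.7 -328. ] [37.4 37.5] 56.6 circ [ 587.  -328.2] 38.9
z 0.0217
```

View pics/wrist13.png

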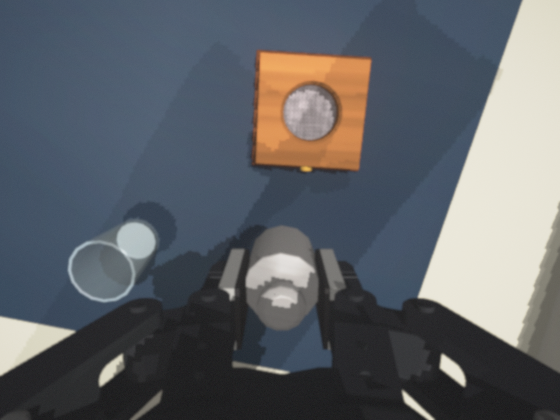

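The 200 case is at (312,112), matching its known 70 mm size. The weight is held upright.

```bash
python3 -m jog '[[[0.04,-0.002,0],[0,0,0],15],[[0.024,-0.002,-0.03],[0,0,0],15],[[0,0,-0.02],[0,0,0],15],[[0,0,0],[0,0,0],15]]'
```

```text
clock: 15.98
position: [0.5915, -0.3198, 0.0981]
ee_rot: [0.993, 0.114, 0.003, -0.002]
ft_force: [0.6, -0.8, -2.2]
grip_width: 0.313
```

```bash
python3 -m jog '[[[-0.0035,-0.008,-0.02],[0,0,0],15],[[0,0,0],[0,0,0],15],[[0,0,0],[0,0,0],15]]'
```

```text
clock: 16.35
position: [0.5874, -0.3287, 0.079]
ee_rot: [0.993, 0.114, 0.003, -0.001]
ft_force: [0.7, 0.1, -2.5]
grip_width: 0.317
```

```bash
python3 -m jog '[[[0.0005,0.0006,-0.016],[0,0,0],15],[[0,0,0],[0,0,0],15]]';python3 look.py wrist 14
```

```text
clock: 16.6
position: [0.5878, -0.3284, 0.0625]
ee_rot: [0.994, 0.114, 0.004, -0.001]
ft_force: [0.8, 0.1, -2.7]
grip_width: 0.313
```

View pics/wrist14.png

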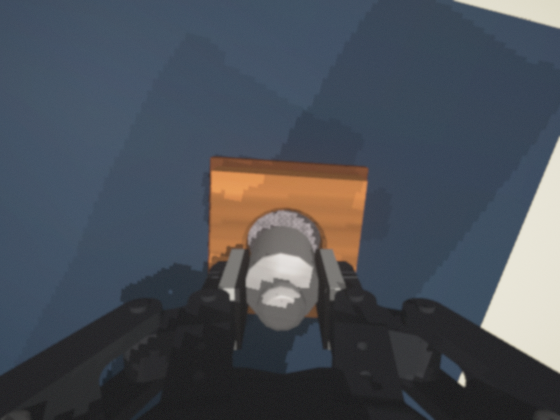

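The weight sits over the recess, which is centred at (284,240). I'll lower it.

```bash
python3 -m jog '[[[0,0.0003,-0.010],[0,0,0],15],[[0,0,-0.006],[0,0,0],15],[[0,0,0],[0,0,0],15]]'
```

```text
clock: 17.02
position: [0.5887, -0.3283, 0.0467]
ee_rot: [0.994, 0.114, 0.004, -0.0]
ft_force: [0.2, -0.7, -1.3]
grip_width: 0.314
```

```bash
python3 -m jog '[[[-0.0007,0,-0.003],[0,0,0],15],[[0,0,-0.0005],[0,0,0],15],[[0,0,0],[0,0,0],15]]'
```

```text
clock: 17.4
position: [0.5885, -0.3284, 0.044]
ee_rot: [0.994, 0.114, 0.005, 0.0]
ft_force: [0.1, -0.4, -1.4]
grip_width: 0.314
```

```bash
python3 -m jog '[[[-0.0005,0,-0.001],[0,0,0],15],[[0,0,0],[0,0,0],15]]'
```

```text
clock: 17.65
position: [0.5886, -0.3285, 0.044]
ee_rot: [0.993, 0.114, 0.006, 0.0]
ft_force: [-0.5, -0.1, -0.9]
grip_width: 0.314
```

```bash
python3 -m jog '[[[0,0,0],[0,0,0],36],[[0,0,0],[0,0,0],55],[[0,0,0.02],[0,0,0],55],[[0,0,0.05],[0,0,0],60],[[-0.03,0.0,0.05],[0,0.01,0],70]]';python3 look.py wrist 15;python3 wm.py 15 .058 .5875 -.328;python3 cm.py 15 .022 .5875 -.328
```

```text
clock: 18.27
position: [0.5575, -0.3268, 0.1653]
ee_rot: [0.993, 0.115, -0.001, -0.002]
ft_force: [-0.2, -0.8, -0.2]
grip_width: 0.698
bench z 0.0084 n 543 px [297. 164.] ray [[ 0.588  -0.3277]] pts [ 0.5878 -0.3277  0.0573] ext [0.0163 0.0165 0.0077]
rect [ 587.5 -328.3] [70.  69.9] 9.2 circ [ 587.7 -328.3] 97.7
rect [ 587.7 -328.1] [39.3 36.7] 14.8 circ [ 587.9 -328.8] 40.2
z 0.0218
```

View pics/wrist15.png

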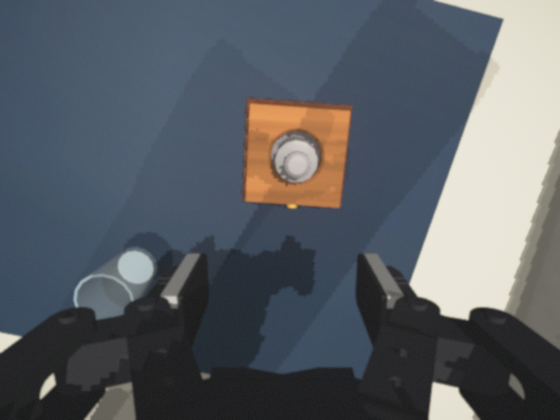

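200 g is seated (knob top at 57.3 mm, 0.6 mm off centre). Last is the 500 g weight.

```bash
python3 -m jog '[[[-0.008,0.058,0],[0,0,0],70],[[-0.008,0.058,0],[0,0,0],70],[[-0.008,0.058,0],[0,0,0],70],[[-0.008,0.058,0],[0,0,0],70],[[-0.008,0.058,0],[0,0,0],70]]';python3 -m jog '[[[-0.008,0.058,0],[0,0,0],70],[[-0.008,0.058,0],[0,0,0],70],[[-0.008,0.058,0],[0,0,0],70],[[-0.008,0.058,0],[0,0,0],70],[[-0.008,0.058,0],[0,0,0],70]]'
```

```text
clock: 18.95
position: [0.5154, -0.038, 0.1836]
ee_rot: [0.994, 0.108, 0.007, 0.006]
ft_force: [0.2, -1.0, 1.1]
grip_width: 0.697
clock: 19.58
position: [0.4747, 0.2613, 0.1921]
ee_rot: [0.994, 0.108, 0.013, 0.008]
ft_force: [1.6, 0.2, -0.5]
grip_width: 0.703
```

```bash
python3 -m jog '[[[-0.003,0.05,0],[0.013,0.027,0],70],[[-0.003,0.041,-0.03],[0,0,0],70],[[0,0,0],[0,0,0],70]]';python3 look.py wrist 16;python3 wm.py 16 .068 .468 .353
```

```text
clock: 19.95
position: [0.4667, 0.3609, 0.1662]
ee_rot: [0.994, 0.111, 0.003, -0.002]
ft_force: [0.0, -0.8, 0.2]
grip_width: 0.704
bench z 0.0005 n 918 px [293. 213.] ray [[0.4694 0.3557]] pts [0.4691 0.3555 0.0672] ext [0.0213 0.0214 0.0077]
```

View pics/wrist16.png

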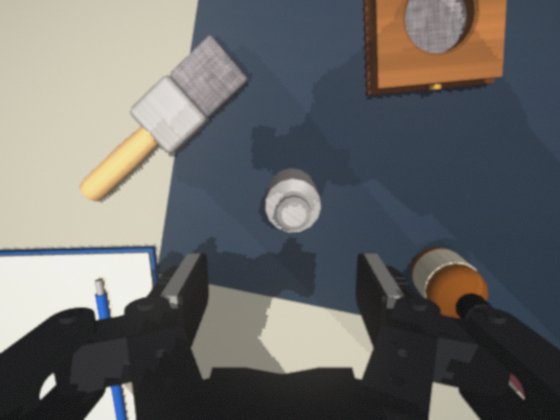

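```bash
python3 -m jog '[[[0.0025,-0.005,-0.04],[0,0.005,0],68],[[0,0,-0.035],[0,0,0],68],[[0,0,0],[0,0,0],68]]'
```

```text
clock: 20.38
position: [0.475, 0.3518, 0.0964]
ee_rot: [0.994, 0.107, 0.005, -0.002]
ft_force: [-0.4, -0.6, 0.7]
grip_width: 0.681
```

```bash
python3 -m jog '[[[-0.0057,0.0038,-0.02],[-0.005,0.01,0],68],[[0,0,0],[0,0,0],68]]'
```

```text
clock: 20.62
position: [0.4711, 0.3555, 0.079]
ee_rot: [0.994, 0.106, 0.002, -0.001]
ft_force: [-0.6, -0.1, 0.5]
grip_width: 0.682
```

```bash
python3 -m jog '[[[-0.002,0,-0.025],[0,0,0],68],[[0,0,-0.014],[0,0,0],68],[[0,0,0],[0,0,0],68]]'
```

```text
clock: 21.0
position: [0.4711, 0.3566, 0.0426]
ee_rot: [0.994, 0.106, 0.004, -0.002]
ft_force: [0.5, 0.2, -0.1]
grip_width: 0.683
```

```bash
python3 -m jog '[[[-0.0017,-0.001,-0.005],[0,0,0],68],[[0,0,0],[0,0,0],25],[[0,0,0],[0,0,0],25],[[0,0,0],[0,0,0],25],[[0,0,0],[0,0,0],25]]' 70;python3 look.py wrist 17
```

```text
clock: 21.62
position: [0.4703, 0.356, 0.0395]
ee_rot: [0.994, 0.106, 0.005, -0.002]
ft_force: [0.2, -0.1, -0.9]
grip_width: 0.422
```

View pics/wrist17.png

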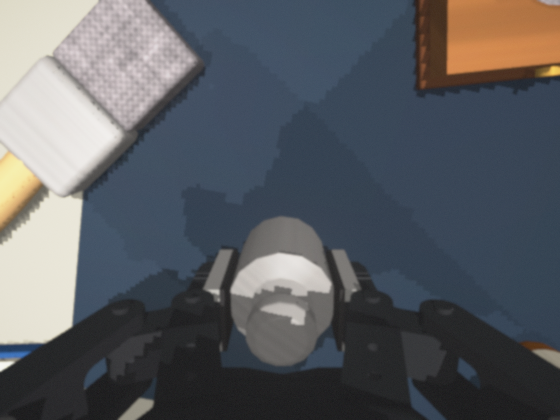

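```bash
python3 -m jog '[[[0,0,0.02],[0,0,0],25],[[0,0,0.05],[0,0,0],25],[[0.02,-0.02,0.04],[0,0,0],25],[[0.05,-0.05,0],[0,0,0],25],[[0,0,0],[0,0,0],25]]';python3 look.py wrist 18;python3 cm.py 18 .022 .6095 .286
```

```text
clock: 22.3
position: [0.5367, 0.2879, 0.157]
ee_rot: [0.994, 0.107, 0.005, -0.002]
ft_force: [-0.9, 0.9, -5.8]
grip_width: 0.42
rect [609.6 287.9] [83.9 83.9] 17.9 circ [609.7 287.7] 117.9
rect [609.6 287.9] [45.7 45.7] 12.3 circ [609.8 287.7] 47.3
z 0.0217
```

View pics/wrist18.png

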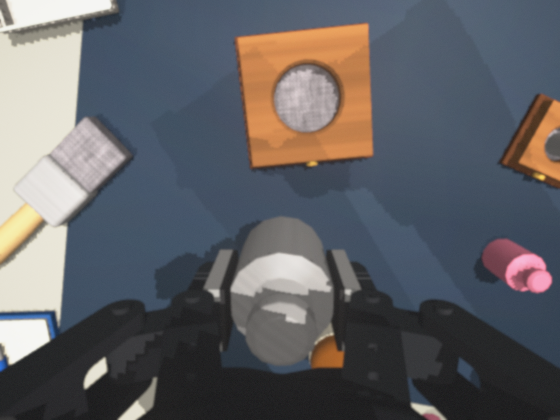

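The 500 case is at (307,97) and measures 83.9 mm square, as it should.

```bash
python3 -m jog '[[[0.044,0.0,0],[0,0,0],25],[[0.029,0.0,-0.03],[0,0,0],25],[[0,0,-0.02],[0,0,0],25],[[0,0,0],[0,0,0],25]]'
```

```text
clock: 22.85
position: [0.6055, 0.2952, 0.109]
ee_rot: [0.994, 0.112, 0.005, -0.005]
ft_force: [0.1, 0.5, -5.0]
grip_width: 0.422
```

```bash
python3 -m jog '[[[0.005,-0.007,-0.025],[0,0,0],25],[[0,0,0],[0,0,0],25],[[0,0,0],[0,0,0],25]]'
```

```text
clock: 23.22
position: [0.6091, 0.2914, 0.0885]
ee_rot: [0.993, 0.114, 0.006, -0.006]
ft_force: [0.8, 1.3, -5.3]
grip_width: 0.42
```

```bash
python3 -m jog '[[[0.0013,-0.003,-0.014],[-0.008,0.001,0],25],[[0,0,0],[0,0,0],25],[[0,0,0],[0,0,0],25]]';python3 look.py wrist 19
```

```text
clock: 23.6
position: [0.6106, 0.2896, 0.0761]
ee_rot: [0.993, 0.114, 0.006, -0.002]
ft_force: [-0.5, 0.5, -4.1]
grip_width: 0.42
```

View pics/wrist19.png

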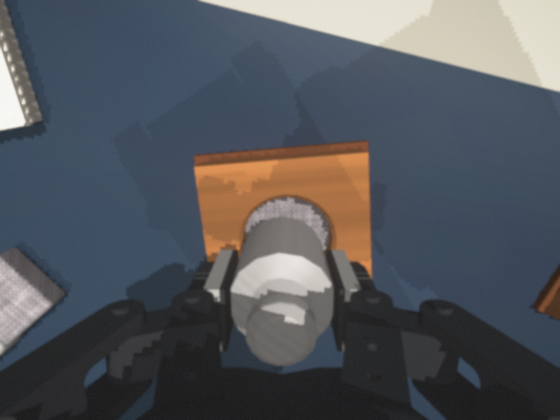

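The recess centre at (287,238) is slightly right of the weight, which agrees with 1.3 mm still to go in -y.

```bash
python3 -m jog '[[[0,-0.0015,-0.010],[0,0,0],25],[[0,0,0],[0,0,0],25]]'
```

```text
clock: 23.9
position: [0.6105, 0.2876, 0.0651]
ee_rot: [0.993, 0.114, 0.006, -0.002]
ft_force: [-0.6, 0.7, -5.4]
grip_width: 0.418
```

```bash
python3 -m jog '[[[0,0.0005,-0.009],[0,0,0],25],[[0,0,-0.005],[0,0,0],25],[[0,0,0],[0,0,0],25]]'
```

```text
clock: 24.28
position: [0.6103, 0.2881, 0.0497]
ee_rot: [0.993, 0.114, 0.006, -0.002]
ft_force: [0.4, 0.4, -4.3]
grip_width: 0.423
```

```bash
python3 -m jog '[[[0,0,-0.002],[0,0,0],25],[[0,0,-0.0005],[0,0,0],25],[[0,0,0],[0,0,0],25]]'
```

```text
clock: 24.65
position: [0.6106, 0.2883, 0.0478]
ee_rot: [0.993, 0.114, 0.006, -0.002]
ft_force: [0.1, 0.7, -4.3]
grip_width: 0.419
```

```bash
python3 -m jog '[[[0,0,-0.0015],[0,0,0],25],[[0,0,0],[0,0,0],25]]'
```

```text
clock: 24.9
position: [0.6111, 0.2885, 0.0478]
ee_rot: [0.993, 0.114, 0.007, -0.002]
ft_force: [-0.2, 1.3, -4.3]
grip_width: 0.417
```

```bash
python3 -m jog '[[[-0.0005,0,-0.003],[0,0,0],25],[[0,0,0],[0,0,0],25]]'
```

```text
clock: 25.15
position: [0.6117, 0.2888, 0.0479]
ee_rot: [0.993, 0.114, 0.008, -0.002]
ft_force: [0.2, 1.0, -5.3]
grip_width: 0.416
```

```bash
python3 -c "
from workcell import sensors;import numpy as np
o=sensors.get_obs();print(np.round(o['joint_pos'],3),np.round(o['joint_velocities'],3),np.round(o['tau'],1),np.round(o['position'],4),np.round(o['torque'],2))"; python3 look.py wrist 20; python3 look.py side 20; python3 -c "
import cv2;a=cv2.imread('pics/side20.png');cv2.imwrite('pics/side20c.png',cv2.resize(a[250:390,120:300],None,fx=4,fy=4))"
```

```text
[-0.063  0.69  -0.632  1.497  0.444  1.082 -2.134] [-0.001 -0.007  0.003 -0.008 -0.005  0.009  0.002] [  0.1 -77.6 -14.7 -35.    0.1   0.1  -0. ] [0.6117 0.2888 0.0479] [-0.02  0.07 -0.07]
```

View pics/wrist20.png

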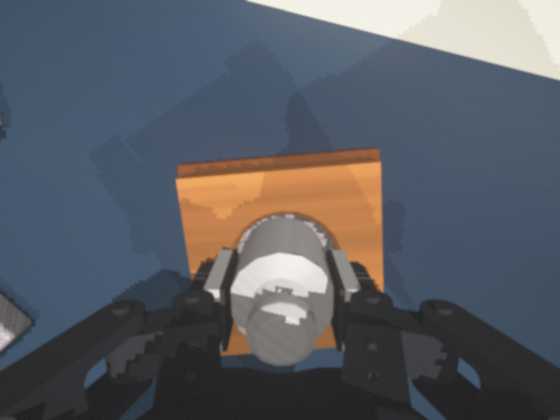

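View pics/side20c.png

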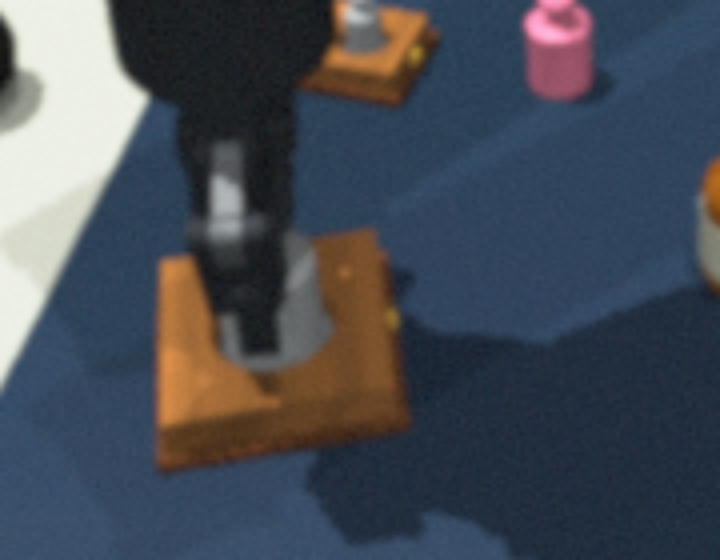

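```bash
python3 wm.py 20 .076 .610 .288; python3 wm.py 17 .068 .4693 .3556;python3 wm.py 19 .104 .610 .288
```

```text
bench z 0.0085 n 3820 px [281. 331.] ray [[0.6122 0.29  ]] pts [0.6119 0.2899 0.0755] ext [0.021  0.0217 0.008 ]
bench z 0.0004 n 3304 px [281. 331.] ray [[0.471  0.3572]] pts [0.4712 0.3571 0.0674] ext [0.0203 0.0208 0.0076]
bench z 0.0083 n 3334 px [281. 330.] ray [[0.6114 0.2908]] pts [0.6116 0.2907 0.1038] ext [0.0201 0.0208 0.008 ]
```

The knob top is 8.1 mm higher than when the weight stood on the bench, so it is on the recess floor. I'll release.

```bash
python3 -m jog '[[[0,0,0],[0,0,0],48],[[0,0,0],[0,0,0],68],[[0,0,0.02],[0,0,0],68],[[0,0,0.05],[0,0,0],68],[[-0.03,0.0,0.06],[0,0.01,0],70]]';python3 look.py wrist 21;python3 wm.py 21 .076 .61 .288;python3 cm.py 21 .022 .61 .288
```

```text
clock: 25.88
position: [0.5832, 0.2876, 0.1748]
ee_rot: [0.994, 0.113, 0.001, -0.003]
ft_force: [-0.3, -0.4, 1.1]
grip_width: 0.705
bench z 0.0084 n 982 px [291. 172.] ray [[0.6103 0.2894]] pts [0.6102 0.2893 0.0753] ext [0.0221 0.0214 0.008 ]
rect [609.6 287.9] [83.9 83.9] 17.9 circ [609.9 287.8] 117.2
rect [608.2 287.4] [51.1 46.1] 12.2 circ [607.9 288.2] 51.8
z 0.0218
```

```bash
python3 -m jog '[[[-0.05,-0.05,0.04],[0,0,0],70],[[-0.05,-0.05,0.03],[0,0,0],70],[[0,0,0],[0,0,0],70]]';python3 look.py top 21;python3 look.py side 21; python3 - <<'E'
from h import *
for t in (0,21):
  p,d=load("top",t);P=cloud("top",d)
  for n,x,y,z in[("beak",.466,-.2227,.06),("amb",.43,.2217,.078),("w500",.61,.288,.076),("w200",.5875,-.328,.058),("w100",.5946,-.065,.049),("w50",.618,.103,.042)]:
    a=P[(np.hypot(P[:,:,0]-x,P[:,:,1]-y)<.035)&(P[:,:,2]>z-.006)&(P[:,:,2]<z+.01)]
    if len(a): print(t,n,len(a),np.median(a,0).round(4))
E
```

```text
clock: 26.3
position: [0.5027, 0.2131, 0.2403]
ee_rot: [0.993, 0.116, 0.007, -0.005]
ft_force: [0.3, 0.1, -0.7]
grip_width: 0.698
0 beak 83 [ 0.4658 -0.2242  0.0592]
0 amb 84 [0.4306 0.222  0.0777]
21 beak 87 [ 0.4652 -0.2257  0.0586]
21 amb 11 [0.4354 0.2147 0.0764]
21 w500 32 [0.6135 0.2818 0.0743]
21 w200 50 [ 0.5862 -0.3275  0.0577]
21 w100 28 [ 0.5931 -0.0654  0.0485]
21 w50 17 [0.6178 0.1021 0.0414]
```

View pics/wrist21.png

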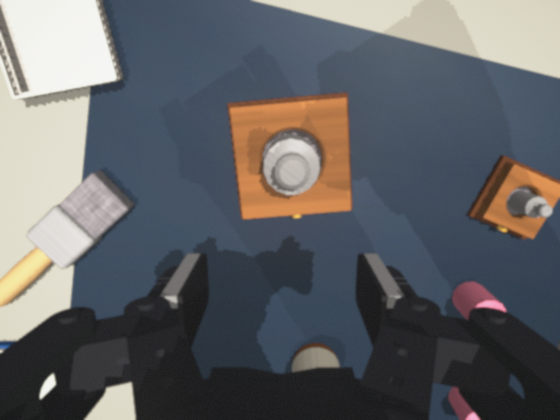

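View pics/side21.png

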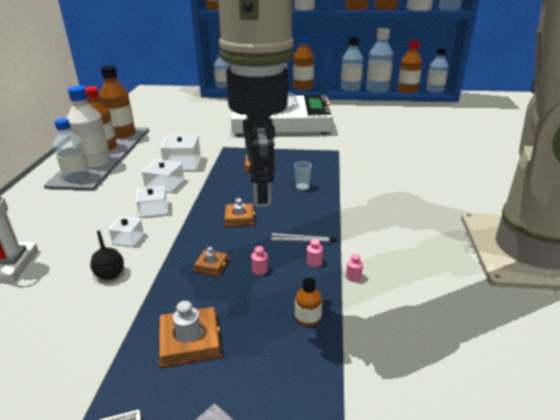

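All four weights are seated, and the side view shows the beaker (303,176) and bottle (308,303) unmoved. The top view's amber reading (11 pixels) is mostly hidden by the arm. I'll hand in.

```bash
python3 -m jog '[[[0,0,0],[0,0,0],70],[[0,0,0],[0,0,0],70]]'; python3 -c "
from workcell import manip;print(manip.hand_in())"
```

```text
clock: 26.65
position: [0.504, 0.2168, 0.2379]
ee_rot: [0.993, 0.118, 0.006, -0.007]
ft_force: [0.5, -0.4, 0.0]
grip_width: 0.705
the job is handed in; nothing more can be done
None
```

All four steel weights are back in their own cases, upright and fully down. I gripped each by its body, lowered it in slowly and released it, then handed in at 26.65 s with the arm clear. `hand_in()` gives no verdict, so the figures below are my own last checks.

| Weight | Distance from case centre | Knob top, measured | Knob top, expected when fully down |
|---|---|---|---|
| 500 g | about 1.6 mm | 75.3 mm | 76 mm |
| 200 g | about 0.8 mm | 57.3 mm | 58 mm |
| 100 g | about 0.2 mm | 48.2 mm | 49 mm |
| 50 g | about 1 mm | 41.4 mm | 42 mm |

The distances and heights come from the wrist camera after each release.

- **Beaker and pink look-alikes:** the beaker reads within 2 mm of its start. I left the pink look-alikes alone.
- **Amber bottle:** it stands upright at its original place in the side view. The final top view gave only 11 pixels, about 9 mm off its start, because the arm was hiding it. I did not trust that reading.
- **Contact not confirmed by force:** for the 500 g and 200 g weights the wrist force did not clearly show them touching the recess floor. I went by their heights instead, which put both on the floor.

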